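# Load a drive into a bench tester past its sprung dust flap

### The arm

A 7-joint arm with a two-finger parallel gripper is mounted at the origin on a cart in front of the work surface, level with it; the furniture and walls round the work are solid. World frame = base frame: x ahead of the robot, y to its left, z up, the work surface at z = 0. Lengths are in m, angles in rad, forces in N, time in s.
With the tool pointing down it reaches from about 0.425 to 0.925 m from the base axis. Payload 6.8 kg.
Tool frame: the origin (TCP) lies midway between the tips of the shut fingers; the grasp point (between the pads) lies 19 mm behind it; z points along the fingers, y is the line along which they close (so a half turn about z gives the same grasp; the last joint's range is limited). The gripper opens to 85 mm and grips with 20 to 120 N. Pads are 22 mm wide; open, the fingers measure 114 mm over their backs; the gripper's body (76 mm by 85 mm) begins 54 mm behind the grasp point. The pads swing forward as they close: fully open they stand 13 mm farther back than shut.
Start: joints at [1.198, 0.477, 0.022, 1.555, -0.011, 1.109, -0.083], TCP at [0.177, -0.651, 0.231] pointing down, gripper open.
Joint ranges: [-2.96, 2.96], [-0.34, 2.1], [-1.41, 1.46], [0.24, 2.44], [-1.37, 4.51], [0.17, 1.92], [-2.96, 2.96]. Speed limits (rad/s): [2.39, 2.39, 3.14, 3.14, 3.14, 3.14, 3.14].

### API

Orientations are given as a rotation vector (axis times angle).
In Python, from bench import get_obs, grab_frame, camera_params, r gives the robot as it stands.
- The arm moves only by the shell command python3 -m jog 'ROWS' [FORCE]. ROWS is JSON, a list of rows, each an object of numbers: "rx", "ry", "rz": the turn, a rotation vector about the world's x, y, z scaled (see below); "x", "y", "z": the shift along the world's x, y, z scaled (see below); "jaw": the opening, from -1 (shut) to 1 (fully open). In form: [{"rx": .., "ry": .., "rz": .., "x": .., "y": .., "z": .., "jaw": ..}, ...]. A call has 1 to 8 rows; each row shifts and turns the commanded pose from where the row before left it; what a row does not reach is not made up. The controller multiplies each number of a shift by 60 mm and each number of a turn by 10 degrees. A row lasts 1/8 s, in which the tool goes at most 62.5 mm and 10.7 degrees, less where a joint would pass 70% of its speed; a pose out of reach is approached as far as the arm can. A call with a number of a shift or a turn outside -1 to 1 is refused whole. A call with a gripper value outside its range is refused whole. The fingers move at their own pace and stop on an object; FORCE is the grip in N (left out, the last holds). Time passes only in rows, so rows that do not move let the fingers close. It gives the time, the measured TCP pose, the force, the opening and the grip force at its end, in the units of the state.
- get_obs(): the state, without advancing time (a new reading comes with each control period).
- grab_frame(name): name is "scene" or "top" or "wrist"; returns the picture (384x512x3 uint8, red, green, blue); there is no depth.
- camera_params(name): a dict with "fx", "fy", "cx", "cy" (pixels), "R" (3x3) and "t" (3): a world point X has camera coordinates R X + t. Camera axes: x right, y down, z forward; pixel columns grow to the right and rows downward; lengths in m; the calibration is good to about 2 mm. A picture is of the moment at which its call begins: read the wrist's pose just before it. camera_params takes no time and is no camera call; for the wrist camera it gives the pose at the moment of the call.
- r.hand_in(): hands the job in; it is judged then, once.
The state is a dict: "clock": time; "joints": joint angles; "qvel": joint speeds; "tau": joint torques, N m; "tcp_pos": TCP position; "orientation": TCP orientation; "contact_force": force on the tool from outside, world axes, zero at the start; "moment": the same for the moment, N m; "grip_width": finger opening in m; "gripper_force": force on a finger pad.
Only numpy, scipy, OpenCV 4.12 (cv2) and the standard library are available. Lean on these libraries where they do the work, as an engineer would, in place of code of your own. Each camera call takes 0.05 s, during which the arm holds its last target. There are 200 camera calls.

### The job

Take the solid-state drive out of the rack and load it upright into the drive tester: with the drive itself push the sprung dust flap in the receiver's mouth down and out of the way, and slide the drive past it until it sits fully home on the slot floor, then let go. The receiver may be clamped anywhere along its rails, so find its mouth by sight or touch, and never force anything on the tester or disturb the things lying around.

Things in the scene. Friction and masses are not known exactly. Their poses are not given: they have to be found in the camera images.
- rack: Fixed grey drive rack, 100 x 100 x 40 mm, origin at the centre of its underside. Three slots side by side along its x axis (pitch 24 mm), each 12 mm wide along x and 73 mm long along y, floors 8 mm above the bench. The drive stands in the middle slot, 68 mm of it above the rack.
- drive: Loose solid-state drive, a 100 x 70 x 10 mm slab, about 0.05 kg, upright on a short edge in the rack's middle slot, leaning up to 4 degrees. Origin at the centre of one large face; x along the 100 mm length (points down), y along the 70 mm width, z across the thickness (along the rack's x axis). Either large face may point either way in the tester.
- drive_foot (a point): Centre of the drive's lower short edge (70 x 10 mm), the edge that goes into the tester.
- drive_head (a point): Centre of the drive's upper short edge, 100 mm above the foot; grip the drive across its thickness just below it.
- tester: Fixed drive tester: base plate 164 x 120 x 12 mm with two rails along its x axis, origin at the centre of its underside. On the rails a metal receiver block (48 mm along x, 94 along y) is clamped somewhere within 18 mm either way of the base's middle along x: that place is not measured. It is centred in y. Keep all forces on the tester under 60 N, brief knocks included.
- home (a point): Point fixed to the base: straight under point rim, at the height of the flat rigid slot floor, 50 mm under the rim (32 mm above the bench). The slot is equally wide all the way down.
- flap (a joint): Angle of the sprung flap that shuts the mouth, 0 shut (level, top face 5.5 mm below the rim); grows as it is pushed down into the slot, 0.9 to 1.3 rad with a drive past it. Hinged under the lip on the mouth's -x side. Opening it with the drive takes about 2 to 5 N; then it presses the drive's flank towards +x with about 3 N; springs shut.
- screw_dish: Bystander: shallow round dish, 95 mm across, 18 mm high, origin under its centre.
- paste_jar: Bystander: small lidded jar, 42 mm across, 54 mm high, origin under its centre.
- usb_stick: Bystander: memory stick lying flat, 18 x 50 x 8 mm, origin under its centre.
- solder_spool: Bystander: spool of solder, 52 mm across, 33 mm high, origin under its centre.
- rim (a point): Point fixed to the base: above its middle, at the height of the receiver's rigid rim (82 mm above the bench). The receiver's top has one slot mouth in its centre, 13 mm wide along tester x, 75.5 mm long along tester y, with 1.5 mm chamfers; so the mouth's centre lies up to 18 mm from this point along tester x. The drive goes in upright, its thickness along tester x.
There are look-alikes about, which are no part of the job. Leave any blue or brown look-alike of the drive alone.

How it is judged:
On the way, in this order (a step that is already met when the one before it is completed fails the run):
1. the drive is lifted clear of the rack (z of drive_foot in the frame of rack above 0.045 m and value of joint flap below 0.1 rad), for 0.1 s.
2. the drive, upright and between the fingers, pushes the flap well open (value of joint flap above 0.6 rad and contact force between the fingers and drive above 1 N and angle between drive's own x axis and vertical above 2.97 rad and z of drive_foot in the frame of home between 0.005 and 0.047 m), for 0.1 s.
At the end, for the whole second after the job is handed in: The drive stands upright (within 8 degrees), foot down, in the receiver's slot, its foot within 3 mm of the slot floor, the flap held open (over 0.6 rad) by the drive, everything released and at rest (z of drive_foot in the frame of home between -0.003 and 0.003 m and x of drive_foot in the frame of home between -0.022 and 0.022 m and y of drive_foot in the frame of home between -0.006 and 0.006 m and angle between drive's own x axis and vertical above 3 rad and value of joint flap above 0.6 rad and linear speed of drive below 0.02 m/s); the robot touches nothing.
It fails at once if anything presses on the tester with more than 60 N (contact force between anything else and tester above 60 N).
It fails at once if the screw dish is moved more than 20 mm (distance of screw_dish from where it was at the start of the episode above 0.02 m).
It fails at once if the paste jar is moved more than 20 mm (distance of paste_jar from where it was at the start of the episode above 0.02 m).
It fails at once if the memory stick is moved more than 20 mm (distance of usb_stick from where it was at the start of the episode above 0.02 m).
It fails at once if the solder spool is moved more than 20 mm (distance of solder_spool from where it was at the start of the episode above 0.02 m).
It also fails if it takes over 72 s, if anything falls off the work surface, if the arm or the gripper's body presses on something with over 40 N, if the wrist force passes 120 N, or if a joint passes its speed limit or range.

## Working session

There is one attempt and no reset: what is moved stays moved. The work goes in short steps, Python scripts to look and compute and a shell command to move; the robot and the scene stay as the last step left them, time stands still between calls to the robot, and variables do not carry over. Pictures are saved under pics/ and viewed, at most 10 in all, crops included, and the job is handed in when it is done.

```bash
mkdir -p pics; ls; python3 - <<'E'
from bench import get_obs, grab_frame, camera_params, r
import cv2,numpy as np
o=get_obs();print({k:np.round(v,3).tolist() for k,v in o.items()})
for n in("scene","top"):
    im=grab_frame(n);cv2.imwrite(f"pics/{n}0.png",im[:,:,::-1])
    p=camera_params(n);print(n,p['fx'],p['cx'],p['cy'],np.round(p['R'],3).tolist(),np.round(p['t'],3), 'pos',np.round(-np.array(p['R']).T@p['t'],3))
E
```

```text
pics
{'clock': 0.0, 'joints': [1.198, 0.478, 0.022, 1.556, -0.012, 1.109, -0.083], 'qvel': [-0.0, -0.001, 0.001, 0.0, -0.001, 0.0, -0.001], 'tau': [0.001, -59.644, 1.609, -28.12, 0.013, 0.009, 0.0], 'tcp_pos': [0.177, -0.651, 0.23], 'orientation': [-3.112, -0.415, 0.001], 'contact_force': [-0.857, 0.095, -0.219], 'moment': [0.05, 0.021, -0.012], 'gripper_force': 0.0, 'grip_width': 0.085}
scene 361.8917995004283 257.39043101321084 192.55983131727146 [[-0.752, -0.659, -0.015], [-0.435, 0.513, -0.739], [0.495, -0.549, -0.673]] [0.347 0.31  0.906] pos [-0.053  0.567  0.844]
top 371.41812768774525 252.0660160479991 196.2352818815708 [[0.01, -1.0, 0.008], [-0.999, -0.011, -0.039], [0.039, -0.008, -0.999]] [-0.054  0.514  1.147] pos [ 0.47  -0.039  1.167]
```

View pics/top0.png

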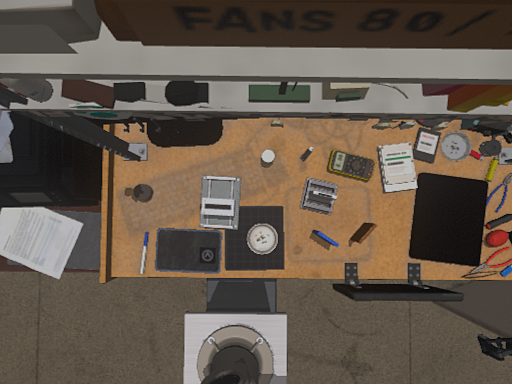

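View pics/scene0.png

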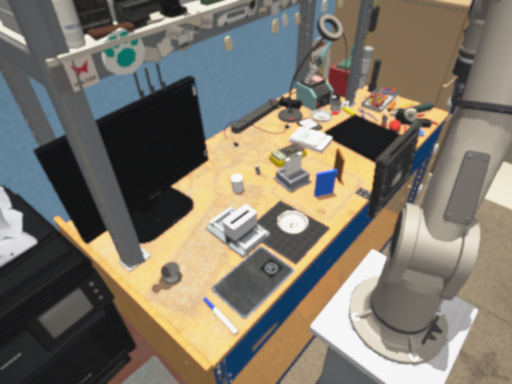

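The top view shows the rack at about (320,195) with the drive standing in it, the tester at (220,202), the blue and brown look-alikes at (323,238) and (362,233), the dish at (262,238) and the jar at (267,157). The scene view agrees, and shows a panel standing at the bench edge between the gripper and the rack.

```bash
cat > h.py <<'E'
from bench import get_obs, grab_frame, camera_params, r
import cv2,numpy as np
from scipy.spatial.transform import Rotation as Ro
def px(p,X):
    c=np.array(p['R'])@np.asarray(X,float)+p['t'];return np.array([p['fx']*c[0]/c[2]+p['cx'],p['fy']*c[1]/c[2]+p['cy']])
def pt(p,uv,z):
    d=np.array(p['R']).T@np.array([(uv[0]-p['cx'])/p['fx'],(uv[1]-p['cy'])/p['fy'],1]);c=-np.array(p['R']).T@np.array(p['t']);return c+d*(z-c[2])/d[2]
def shot(n,f):
    p=camera_params(n);im=grab_frame(n)[:,:,::-1].copy();cv2.imwrite(f,im);return p,im
E
python3 - <<'E'
from h import *
p=camera_params("top")
for n,uv,z in(("rack",(320,196),.04),("drive?",(320,185),.108),("tester",(220,202),.05),("dish",(262,238),.01),("jar",(267,157),.05),("blue",(323,238),.05),("panel",(345,292),.1),("panel2",(462,295),.1)):print(n,np.round(pt(p,uv,z),3))
a=cv2.imread("pics/top0.png")[160:260,180:390];a=cv2.resize(a,None,fx=3.8,fy=3.8,interpolation=cv2.INTER_CUBIC);cv2.imwrite("pics/c1.png",a)
E
```

```text
rack [ 0.516 -0.254  0.04 ]
drive? [ 0.545 -0.241  0.108]
tester [0.495 0.048 0.05 ]
dish [ 0.385 -0.08   0.01 ]
jar [ 0.632 -0.092  0.05 ]
blue [ 0.39  -0.262  0.05 ]
panel [ 0.241 -0.315  0.1  ]
panel2 [ 0.235 -0.65   0.1  ]
```

View pics/c1.png

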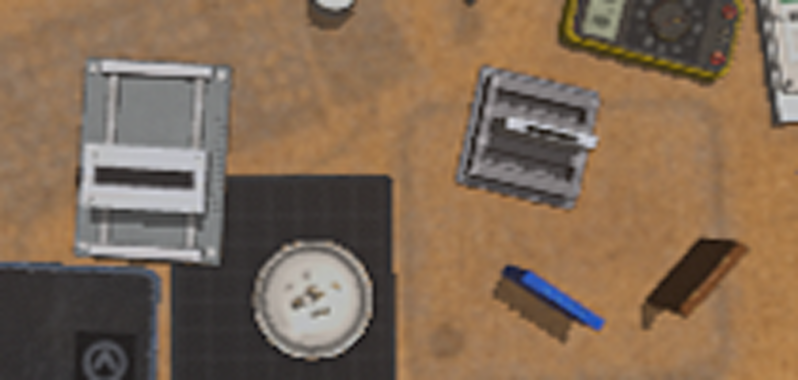

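The crop shows the tester with its long axis along the image's vertical and the receiver mouth centred at crop (143,178). The drive's top edge is bright, running from crop (508,122) to (597,142). I'll raise the tool first.

```bash
python3 -m jog '[{"z":1,"jaw":1},{"z":1,"jaw":1},{"z":1,"jaw":1},{"z":0.7,"x":0.3,"y":0.7,"jaw":1},{"x":0.8,"y":1,"jaw":1},{"x":0.8,"y":1,"jaw":1},{"x":0.9,"y":1,"jaw":1},{"x":0.9,"y":1,"jaw":1}]' 30; python3 - <<'E'
from h import *
p=camera_params("top")
f=lambda u,v:(180+u/3.8-.37,160+v/3.8-.37)
h=[pt(p,f(512,122),.108),pt(p,f(594,140),.108)];print("drive top",h, (h[0]+h[1])/2, h[1]-h[0])
s=[pt(p,f(94,177),.082),pt(p,f(193,180),.082)];print("slot",s,(s[0]+s[1])/2)
c=[pt(p,f(*q),.006) for q in((88,60),(231,68),(220,265),(77,255))];print("base",np.round(c,3).tolist(),np.mean(c,0))
o=get_obs();print(Ro.from_rotvec(o['orientation']).as_matrix().round(3))
E
```

```text
drive top [array([ 0.52564056, -0.22529367,  0.108     ]), array([ 0.51274519, -0.28709702,  0.108     ])] [ 0.51919287 -0.25619535  0.108     ] [-0.01289537 -0.06180334  0.        ]
slot [array([0.48132733, 0.09121003, 0.082     ]), array([0.47980918, 0.01524237, 0.082     ])] [0.48056826 0.0532262  0.082     ]
base [[0.578, 0.107, 0.006], [0.573, -0.011, 0.006], [0.411, -0.004, 0.006], [0.418, 0.113, 0.006]] [0.49518752 0.05123304 0.006     ]
[[ 0.965  0.262 -0.001]
 [ 0.262 -0.965  0.002]
 [-0.    -0.002 -1.   ]]validation failed for argument at $[0]...
```

```bash
python3 -m jog '[{"rx":0,"ry":0,"rz":0,"x":0,"y":0,"z":1,"jaw":1},{"rx":0,"ry":0,"rz":0,"x":0,"y":0,"z":1,"jaw":1},{"rx":0,"ry":0,"rz":0,"x":0,"y":0,"z":1,"jaw":1},{"rx":0,"ry":0,"rz":0,"x":0.3,"y":0.7,"z":0.7,"jaw":1},{"rx":0,"ry":0,"rz":0,"x":0.8,"y":1,"z":0,"jaw":1},{"rx":0,"ry":0,"rz":0,"x":0.8,"y":1,"z":0,"jaw":1},{"rx":0,"ry":0,"rz":0,"x":0.9,"y":1,"z":0,"jaw":1},{"rx":0,"ry":0,"rz":0,"x":0.9,"y":1,"z":0,"jaw":1}]' 30
```

```text
clock: 1.1
tcp_pos: [0.3573, -0.4171, 0.453]
orientation: [-3.114, -0.414, 0.0]
contact_force: [1.3, -0.4, -0.6]
grip_width: 0.0855
gripper_force: 0.0
```

```bash
python3 -m jog '[{"rx":0,"ry":0,"rz":1,"x":0.5,"y":0.5,"z":0,"jaw":1},{"rx":0,"ry":0,"rz":1,"x":0.5,"y":0.5,"z":0,"jaw":1},{"rx":0,"ry":0,"rz":1,"x":0.5,"y":0.5,"z":0,"jaw":1},{"rx":0,"ry":0,"rz":1,"x":0.3,"y":0.3,"z":-0.2,"jaw":1},{"rx":0,"ry":0,"rz":1,"x":0,"y":0.2,"z":-0.3,"jaw":1},{"rx":0,"ry":0,"rz":1,"x":0,"y":0,"z":-0.3,"jaw":1},{"rx":0,"ry":0,"rz":0.3,"x":0,"y":0,"z":0,"jaw":1},{"rx":0,"ry":0,"rz":0,"x":0,"y":0,"z":0,"jaw":1}]' 30
python3 - <<'E'
from h import *
p,im=shot("wrist","pics/w1.png");print(-np.array(p['R']).T@p['t'],p['fx'],px(p,[.519,-.256,.108]))
print(Ro.from_rotvec(get_obs()['orientation']).as_matrix().round(3))
E
```

```text
clock: 2.1
tcp_pos: [0.4641, -0.2989, 0.4048]
orientation: [-2.438, -1.979, 0.0]
contact_force: [0.8, -0.5, -0.3]
grip_width: 0.0852
gripper_force: 0.0
[ 0.47890986 -0.2223454   0.54748483] 268.9485742333981 [283.39206585 122.8387578 ]
[[ 0.206  0.978 -0.   ]
 [ 0.978 -0.206  0.   ]
 [ 0.    -0.    -1.   ]]
```

View pics/w1.png

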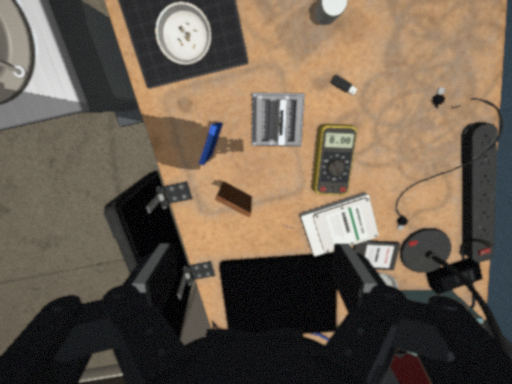

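The wrist picture shows the rack at (278,120), with the bright drive top edge in it at about (283,122), matching the prediction. The blue look-alike is at (210,143), the brown at (235,198), and the memory stick at (344,84). I'll go closer.

```bash
python3 -m jog '[{"rx":0,"ry":0,"rz":0,"x":0.4,"y":0,"z":-0.6,"jaw":1},{"rx":0,"ry":0,"rz":0,"x":0.3,"y":0,"z":-0.8,"jaw":1},{"rx":0,"ry":0,"rz":0,"x":0,"y":0,"z":-0.8,"jaw":1},{"rx":0,"ry":0,"rz":0,"x":0,"y":0,"z":0,"jaw":1},{"rx":0,"ry":0,"rz":0,"x":0,"y":0,"z":0,"jaw":1}]' 30
python3 - <<'E'
from h import *
p,im=shot("wrist","pics/w2f.png");u,v=px(p,[.519,-.256,.108]).astype(int);print(u,v,-np.array(p['R']).T@p['t'])
u0,v0=max(u-90,0),max(v-75,0);print(u0,v0)
cv2.imwrite("pics/w2.png",cv2.resize(im[v0:v0+150,u0:u0+180],None,fx=4,fy=4,interpolation=cv2.INTER_CUBIC))
E
```

```text
clock: 2.78
tcp_pos: [0.5073, -0.2995, 0.2754]
orientation: [2.437, 1.978, 0.002]
contact_force: [-0.2, -0.6, 0.8]
grip_width: 0.0856
gripper_force: 0.0
257 136 [ 0.52160627 -0.22270791  0.4180198 ]
167 61
```

View pics/w2.png

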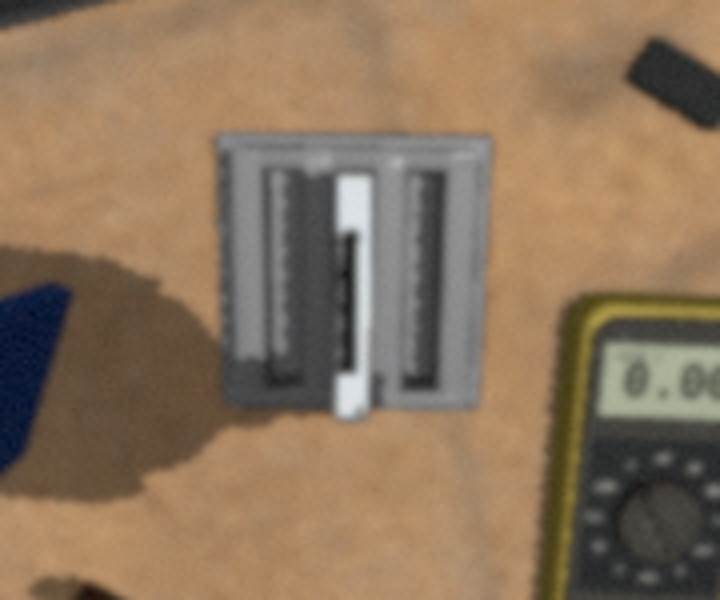

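Crop view: the rack outline spans (218,133)–(485,408). The drive's top edge is the white strip with corners near (335,172), (372,172), (370,418), (332,418), centred at about (352,294).

```bash
python3 - <<'E'
from h import *
p=camera_params("wrist");f=lambda u,v:(167+u/4-.4,61+v/4-.4)
q=[pt(p,f(*a),.108) for a in((336,173),(372,173),(370,416),(332,416))]
c=np.mean(q,0);L=(q[2]+q[3]-q[0]-q[1])/2;print("head",c,"len",np.linalg.norm(L),"thk dir deg",np.degrees(np.arctan2(L[1],L[0]))+90)
s=[pt(p,f(*a),.04) for a in((286,170),(286,384),(425,170),(420,388))];print("outer slots mid",np.mean(s,0), np.linalg.norm((s[0]+s[1]-s[2]-s[3])/2),np.linalg.norm(s[0]-s[1]))
o=get_obs();m=Ro.from_rotvec(o['orientation']).as_matrix();print(m.round(3));print("head-tcp",c-o['tcp_pos'],m.T@(c-o['tcp_pos']),m.T@(np.mean(s,0)-o['tcp_pos']))
E
```

```text
head [ 0.51725832 -0.25401657  0.108     ] len 0.06765028880766649 thk dir deg -12.636323739254479
outer slots mid [ 0.51809367 -0.25524025  0.04      ] 0.04694961224444981 0.07187774772682638
[[ 0.206  0.979  0.004]
 [ 0.979 -0.206 -0.002]
 [-0.001  0.004 -1.   ]]
head-tcp [ 0.00965806  0.04563761 -0.16803632] [ 0.04683423 -0.00059712  0.16798355] [4.58838314e-02 2.05295526e-04 2.35988318e-01]
```

```bash
python3 -m jog '[{"rx":0,"ry":0,"rz":0,"x":0.16,"y":0.76,"z":0,"jaw":1},{"rx":0,"ry":0,"rz":0,"x":0,"y":0,"z":-0.8,"jaw":1},{"rx":0,"ry":0,"rz":0,"x":0,"y":0,"z":-0.7,"jaw":1},{"rx":0,"ry":0,"rz":0,"x":0,"y":0,"z":0,"jaw":1},{"rx":0,"ry":0,"rz":0,"x":0,"y":0,"z":0,"jaw":1}]' 30
```

```text
clock: 3.45
tcp_pos: [0.5177, -0.2541, 0.1862]
orientation: [2.436, 1.978, 0.003]
contact_force: [-0.5, -0.4, 1.1]
grip_width: 0.0854
gripper_force: 0.0
```

```bash
python3 -m jog '[{"rx":0,"ry":0,"rz":0,"x":0,"y":0,"z":-0.6,"jaw":1},{"rx":0,"ry":0,"rz":0,"x":0,"y":0,"z":-0.6,"jaw":1},{"rx":0,"ry":0,"rz":0,"x":0,"y":0,"z":-0.6,"jaw":1},{"rx":0,"ry":0,"rz":0,"x":0,"y":0,"z":0,"jaw":1},{"rx":0,"ry":0,"rz":0,"x":0,"y":0,"z":0,"jaw":-0.6},{"rx":0,"ry":0,"rz":0,"x":0,"y":0,"z":0,"jaw":-1},{"rx":0,"ry":0,"rz":0,"x":0,"y":0,"z":0,"jaw":-1},{"rx":0,"ry":0,"rz":0,"x":0,"y":0,"z":0,"jaw":-1}]' 30
```

```text
clock: 4.45
tcp_pos: [0.5163, -0.2535, 0.0759]
orientation: [2.438, 1.98, 0.001]
contact_force: [-1.1, -0.2, 0.9]
grip_width: 0.012
gripper_force: 0.0
```

```bash
python3 -m jog '[{"rx":0,"ry":0,"rz":0,"x":0,"y":0,"z":0,"jaw":-1},{"rx":0,"ry":0,"rz":0,"x":0,"y":0,"z":0,"jaw":-1},{"rx":0,"ry":0,"rz":0,"x":0,"y":0,"z":0,"jaw":-1},{"rx":0,"ry":0,"rz":0,"x":0,"y":0,"z":0,"jaw":-1}]' 40
```

```text
clock: 4.95
tcp_pos: [0.517, -0.2536, 0.0759]
orientation: [2.437, 1.98, 0.002]
contact_force: [2.8, -0.8, 5.1]
grip_width: 0.0087
gripper_force: 39.8
```

```bash
python3 -m jog '[{"rx":0,"ry":0,"rz":0,"x":0,"y":0,"z":0.2,"jaw":-1},{"rx":0,"ry":0,"rz":0,"x":0,"y":0,"z":0.4,"jaw":-1},{"rx":0,"ry":0,"rz":0,"x":0,"y":0,"z":0.5,"jaw":-1},{"rx":0,"ry":0,"rz":0,"x":0,"y":0,"z":0.5,"jaw":-1},{"rx":0,"ry":0,"rz":0,"x":0,"y":0,"z":0.5,"jaw":-1},{"rx":0,"ry":0,"rz":0,"x":0,"y":0,"z":0.4,"jaw":-1},{"rx":0,"ry":0,"rz":0,"x":0,"y":0,"z":0,"jaw":-1},{"rx":0,"ry":0,"rz":0,"x":0,"y":0,"z":0,"jaw":-1}]' 40
```

```text
clock: 5.95
tcp_pos: [0.5145, -0.253, 0.2237]
orientation: [-2.436, -1.979, 0.003]
contact_force: [0.3, -0.0, -1.6]
grip_width: 0.0087
gripper_force: 39.5
```

```bash
python3 -m jog '[{"rx":0,"ry":0,"rz":0.3,"x":-0.1,"y":0.4,"z":0.2,"jaw":-1},{"rx":0,"ry":0,"rz":0.3,"x":-0.1,"y":0.7,"z":0.2,"jaw":-1},{"rx":0,"ry":0,"rz":0.3,"x":-0.1,"y":0.8,"z":0,"jaw":-1},{"rx":0,"ry":0,"rz":0.15,"x":-0.1,"y":0.8,"z":0,"jaw":-1},{"rx":0,"ry":0,"rz":0,"x":-0.1,"y":0.7,"z":0,"jaw":-1},{"rx":0,"ry":0,"rz":0,"x":-0.07,"y":0.4,"z":0,"jaw":-1},{"rx":0,"ry":0,"rz":0,"x":0,"y":0,"z":0,"jaw":-1},{"rx":0,"ry":0,"rz":0,"x":0,"y":0,"z":0,"jaw":-1}]' 40
python3 - <<'E'
from h import *
p,im=shot("wrist","pics/w3.png");u,v=px(p,[.4806,.0532,.082]).astype(int);print(u,v,-np.array(p['R']).T@p['t'])
print(Ro.from_rotvec(get_obs()['orientation']).as_matrix().round(3))
v0,u0=max(0,v-75),max(0,u-100);print(u0,v0)
cv2.imwrite("pics/w3c.png",cv2.resize(im[v0:v0+150,u0:u0+200],None,fx=4,fy=4,interpolation=cv2.INTER_CUBIC))
E
```

```text
clock: 6.95
tcp_pos: [0.4813, -0.0259, 0.249]
orientation: [-2.246, -2.196, 0.001]
contact_force: [-0.2, -0.2, -0.6]
grip_width: 0.0088
gripper_force: 39.5
253 105 [0.48169645 0.05248516 0.39165704]
[[ 0.024  1.    -0.001]
 [ 1.    -0.024 -0.   ]
 [-0.    -0.001 -1.   ]]
153 30
```

View pics/w3c.png

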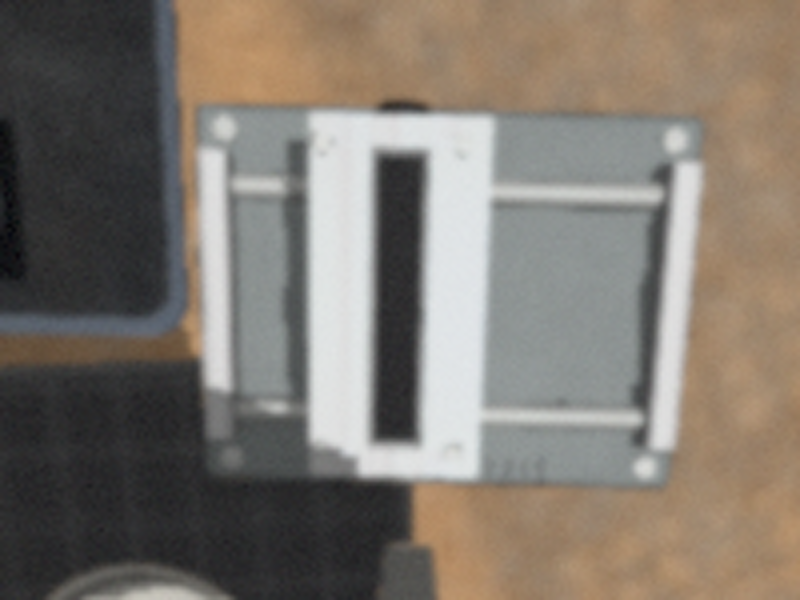

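View pics/w3.png

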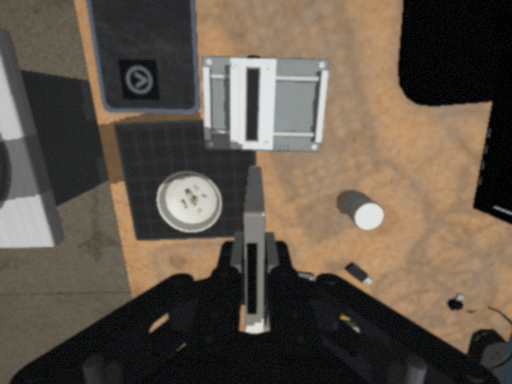

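The wrist picture shows the tester with the slot centred at about (252,104) px; in the crop the mouth corners are (375,150), (428,150), (420,442), (370,442). The drive hangs plumb in the fingers, with its foot's near end at about px (254,166), seen as crop columns 382–433 near row 543.

```bash
python3 - <<'E'
from h import *
p=camera_params("wrist");f=lambda u,v:(153+u/4-.4,30+v/4-.4)
im=cv2.imread("pics/w3.png");g=cv2.cvtColor(im,cv2.COLOR_BGR2GRAY).astype(int)
for v in(75,90,105,120,135):print(v,g[v,240:268])
print("col",g[60:75,252],g[134:150,251]);
for v in(164,166,168,172,180):print(v,g[v,242:270])
q=[pt(p,f(*a),.082) for a in((375,150),(428,150),(420,442),(370,442))];s=np.mean(q,0)
L=(q[0]+q[1]-q[2]-q[3])/2;W=(q[1]+q[2]-q[0]-q[3])/2
print("slot",s,np.linalg.norm(L),np.linalg.norm(W),"thk ang",np.degrees(np.arctan2(L[1],L[0]))-90)
o=get_obs();z=o['tcp_pos'][2]-.068
b=[pt(p,f(*a),.082) for a in((308,110),(495,116),(480,480),(308,470))];print("block ctr",np.mean(b,0))
print("foot end",[pt(p,f(u,543),z) for u in(382,433)],o['tcp_pos'])
E
```

```text
75 [222 224 225 224 218 188 143  91  57  48  48  45  48  48  47  53  48  59
  87 129 177 214 223 226 226 226 226 225]
90 [222 224 226 224 216 190 140  87  54  46  47  47  44  47  47  49  51  69
 115 163 203 221 225 226 227 226 227 227]
105 [226 226 225 224 214 183 139  86  53  45  49  46  42  46  42  46  52  85
 131 183 218 225 227 227 226 226 228 226]
120 [224 226 228 224 205 168 123  75  48  41  48  48  44  44  48  47  67 113
 156 198 221 226 228 226 227 227 227 228]
135 [223 226 224 222 198 154 104  63  45  42  40  46  42  41  47  48  78 128
 177 213 224 227 227 226 226 226 227 229]
col [220 222 221 220 221 218 201 162 116  77  48  46  45  49  44] [ 47  46  42  45  48  77 122 171 200 214 222 221 221 216 195 141]
164 [ 42  41  42  43  38  40  44  48  47  50  51  58  66  77 112 132 144 147
 148 145 147 145 145 144 148 146 146 146]
166 [ 38  37  35  43  40  41  47  61  71  83  88  90  93  99 105 110 115 119
 128 141 145 144 140 141 143 146 146 149]
168 [ 39  39  41  39  40  44  54  64  78  79  79  81  85  82  80  84  82  87
 100 122 138 145 142 144 147 146 149 148]
172 [ 41  41  43  43  39  48  62  72  80  82  78  81  79  82  81  82  83  83
  93 114 134 144 148 149 151 149 148 149]
180 [ 41  40  39  41  47  61  77  81  79  78  77  80  82  83  82  81  80  83
  84  94 119 147 152 151 153 151 148 150]
slot [0.4797696  0.05331748 0.082     ] 0.07578478636204578 0.014068916189023156 thk ang -2.9313624789894277
block ctr [0.47963649 0.05303244 0.082     ]
foot end [array([0.4759922 , 0.00737731, 0.1810513 ]), array([0.48614212, 0.00711901, 0.1810513 ])] [ 0.48149288 -0.0263322   0.2490513 ]
```

```bash
python3 -m jog '[{"rx":0,"ry":0,"rz":-0.14,"x":-0.02,"y":0.4,"z":0,"jaw":-1},{"rx":0,"ry":0,"rz":0,"x":0,"y":0.6,"z":0,"jaw":-1},{"rx":0,"ry":0,"rz":0,"x":0,"y":0.34,"z":0,"jaw":-1},{"rx":0,"ry":0,"rz":0,"x":0,"y":0,"z":-0.5,"jaw":-1},{"rx":0,"ry":0,"rz":0,"x":0,"y":0,"z":-0.5,"jaw":-1},{"rx":0,"ry":0,"rz":0,"x":0,"y":0,"z":-0.4,"jaw":-1},{"rx":0,"ry":0,"rz":0,"x":0,"y":0,"z":0,"jaw":-1},{"rx":0,"ry":0,"rz":0,"x":0,"y":0,"z":0,"jaw":-1}]' 40
python3 - <<'E'
from h import *
p,im=shot("wrist","pics/w4.png");o=get_obs();m=Ro.from_rotvec(o['orientation']).as_matrix();print(m.round(3))
u,v=px(p,o['tcp_pos']+m@[.036,0,.068]).astype(int);print(u,v,px(p,[.4797,.0533,.082]))
u0,v0=u-90,max(0,v-90);print(u0,v0)
cv2.imwrite("pics/w4c.png",cv2.resize(im[v0:v0+140,u0:u0+180],None,fx=4,fy=4,interpolation=cv2.INTER_CUBIC))
E
```

```text
clock: 8.0
tcp_pos: [0.4813, 0.0546, 0.166]
orientation: [2.274, 2.166, 0.001]
contact_force: [0.6, -0.6, 0.7]
grip_width: 0.0093
gripper_force: 39.4
[[ 0.048  0.999  0.002]
 [ 0.999 -0.048  0.   ]
 [ 0.     0.002 -1.   ]]
256 162 [254.0408002  200.11589612]
166 72
```

View pics/w4c.png

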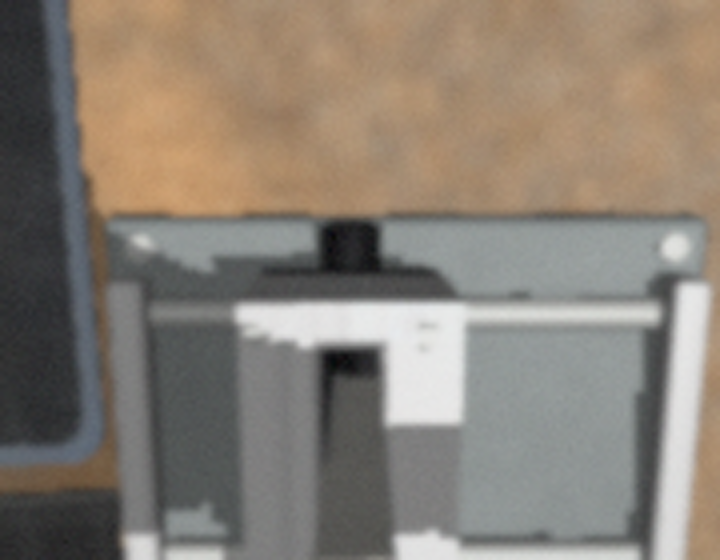

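The crop shows the mouth spanning columns 320–385 and the drive's foot end spanning about 332–383 from row 375, so the drive sits about 1 mm too far to +x and is well placed in y. I'll correct that and descend gently.

```bash
python3 -m jog '[{"rx":0,"ry":0,"rz":0,"x":-0.017,"y":0,"z":0,"jaw":-1},{"rx":0,"ry":0,"rz":0,"x":0,"y":0,"z":-0.1,"jaw":-1},{"rx":0,"ry":0,"rz":0,"x":0,"y":0,"z":-0.1,"jaw":-1},{"rx":0,"ry":0,"rz":0,"x":0,"y":0,"z":-0.1,"jaw":-1},{"rx":0,"ry":0,"rz":0,"x":0,"y":0,"z":0,"jaw":-1},{"rx":0,"ry":0,"rz":0,"x":0,"y":0,"z":0,"jaw":-1}]' 40
```

```text
clock: 8.8
tcp_pos: [0.4796, 0.0551, 0.1473]
orientation: [-2.273, -2.168, -0.0]
contact_force: [-0.3, -0.7, -1.6]
grip_width: 0.009
gripper_force: 39.4
```

Foot is at about z 0.079, in the mouth and with no load. Now onto the flap.

```bash
python3 -m jog '[{"rx":0,"ry":0,"rz":0,"x":0,"y":0,"z":-0.05,"jaw":-1},{"rx":0,"ry":0,"rz":0,"x":0,"y":0,"z":-0.05,"jaw":-1},{"rx":0,"ry":0,"rz":0,"x":0,"y":0,"z":-0.05,"jaw":-1},{"rx":0,"ry":0,"rz":0,"x":0,"y":0,"z":0,"jaw":-1}]' 40
```

```text
clock: 9.3
tcp_pos: [0.4799, 0.0551, 0.1384]
orientation: [2.273, 2.168, 0.001]
contact_force: [-0.0, 1.0, 3.9]
grip_width: 0.009
gripper_force: 40.0
```

```bash
python3 -m jog '[{"rx":0,"ry":0,"rz":0,"x":0,"y":0,"z":-0.07,"jaw":-1},{"rx":0,"ry":0,"rz":0,"x":0,"y":0,"z":-0.07,"jaw":-1},{"rx":0,"ry":0,"rz":0,"x":0,"y":0,"z":0,"jaw":-1}]' 40;python3 -m jog '[{"rx":0,"ry":0,"rz":0,"x":0,"y":0,"z":-0.07,"jaw":-1},{"rx":0,"ry":0,"rz":0,"x":0,"y":0,"z":0,"jaw":-1}]' 40
```

```text
clock: 9.68
tcp_pos: [0.4799, 0.0551, 0.1296]
orientation: [2.273, 2.168, 0.001]
contact_force: [3.5, 0.6, -0.4]
grip_width: 0.0087
gripper_force: 39.5
clock: 9.93
tcp_pos: [0.4796, 0.055, 0.1253]
orientation: [-2.273, -2.168, -0.0]
contact_force: [3.6, 0.5, -1.7]
grip_width: 0.0092
gripper_force: 39.3
```

The flap is open: about 3.5 N towards +x and little vertical load. Continuing.

```bash
python3 -m jog '[{"rx":0,"ry":0,"rz":0,"x":0,"y":0,"z":-0.07,"jaw":-1},{"rx":0,"ry":0,"rz":0,"x":0,"y":0,"z":-0.07,"jaw":-1},{"rx":0,"ry":0,"rz":0,"x":0,"y":0,"z":0,"jaw":-1}]' 40; python3 -m jog '[{"rx":0,"ry":0,"rz":0,"x":0,"y":0,"z":-0.07,"jaw":-1},{"rx":0,"ry":0,"rz":0,"x":0,"y":0,"z":-0.07,"jaw":-1},{"rx":0,"ry":0,"rz":0,"x":0,"y":0,"z":0,"jaw":-1}]' 40
```

```text
clock: 10.3
tcp_pos: [0.4794, 0.0549, 0.1168]
orientation: [-2.273, -2.168, 0.0]
contact_force: [4.2, 0.0, -3.3]
grip_width: 0.009
gripper_force: 39.1
clock: 10.68
tcp_pos: [0.4794, 0.055, 0.1085]
orientation: [-2.273, -2.168, 0.0]
contact_force: [3.9, 0.7, -4.3]
grip_width: 0.0089
gripper_force: 39.1
```

```bash
python3 -m jog '[{"rx":0,"ry":0,"rz":0,"x":0,"y":0,"z":-0.05,"jaw":-1},{"rx":0,"ry":0,"rz":0,"x":0,"y":0,"z":-0.05,"jaw":-1},{"rx":0,"ry":0,"rz":0,"x":0,"y":0,"z":0,"jaw":-1}]' 40; python3 -m jog '[{"rx":0,"ry":0,"rz":0,"x":0,"y":0,"z":-0.025,"jaw":-1},{"rx":0,"ry":0,"rz":0,"x":0,"y":0,"z":0,"jaw":-1}]' 40; python3 -m jog '[{"rx":0,"ry":0,"rz":0,"x":0,"y":0,"z":-0.017,"jaw":-1},{"rx":0,"ry":0,"rz":0,"x":0,"y":0,"z":0,"jaw":-1}]' 40
```

```text
clock: 11.05
tcp_pos: [0.4795, 0.055, 0.1026]
orientation: [-2.273, -2.168, 0.0]
contact_force: [3.2, -0.4, -1.4]
grip_width: 0.0088
gripper_force: 39.2
clock: 11.3
tcp_pos: [0.4796, 0.055, 0.1014]
orientation: [-2.274, -2.168, -0.0]
contact_force: [2.7, -0.3, -0.3]
grip_width: 0.0089
gripper_force: 39.4
clock: 11.55
tcp_pos: [0.4795, 0.055, 0.1004]
orientation: [-2.274, -2.168, 0.0]
contact_force: [3.0, -0.3, -0.8]
grip_width: 0.0087
gripper_force: 39.7
```

```bash
for i in 1 2; do python3 -m jog '[{"rx":0,"ry":0,"rz":0,"x":0,"y":0,"z":-0.015,"jaw":-1},{"rx":0,"ry":0,"rz":0,"x":0,"y":0,"z":0,"jaw":-1}]' 40 | grep -E "tcp|contact"; done
```

```text
tcp_pos: [0.4797, 0.055, 0.0998]
contact_force: [1.5, 0.8, 5.6]
tcp_pos: [0.4801, 0.055, 0.0997]
contact_force: [0.2, -0.8, 14.3]
```

Floor contact came at the expected height (TCP z 0.0998). Releasing and retreating upward.

```bash
python3 -m jog '[{"rx":0,"ry":0,"rz":0,"x":0,"y":0,"z":0,"jaw":-0.4},{"rx":0,"ry":0,"rz":0,"x":0,"y":0,"z":0,"jaw":0},{"rx":0,"ry":0,"rz":0,"x":0,"y":0,"z":0,"jaw":0.3},{"rx":0,"ry":0,"rz":0,"x":0,"y":0,"z":0,"jaw":0.3},{"rx":0,"ry":0,"rz":0,"x":0,"y":0,"z":0,"jaw":0.3}]' 40; python3 -m jog '[{"rx":0,"ry":0,"rz":0,"x":0,"y":0,"z":0.2,"jaw":0.3},{"rx":0,"ry":0,"rz":0,"x":0,"y":0,"z":0.4,"jaw":0.3},{"rx":0,"ry":0,"rz":0,"x":0,"y":0,"z":0.6,"jaw":0.3},{"rx":0,"ry":0,"rz":0,"x":0,"y":0,"z":0.8,"jaw":0.3},{"rx":0,"ry":0,"rz":0,"x":0,"y":-0.5,"z":0.5,"jaw":0.3},{"rx":0,"ry":0,"rz":0,"x":0,"y":-0.5,"z":0,"jaw":0.3},{"rx":0,"ry":0,"rz":0,"x":0,"y":0,"z":0,"jaw":0.3},{"rx":0,"ry":0,"rz":0,"x":0,"y":0,"z":0,"jaw":0.3}]' 40
python3 - <<'E'
from h import *
p,im=shot("wrist","pics/w5.png");print(px(p,[.4797,.0533,.132]))
q=camera_params("scene");s=grab_frame("scene")[:,:,::-1];u,v=px(q,[.48,.053,.1]).astype(int)
a=cv2.resize(s[v-50:v+50,u-50:u+50],(500,500));cv2.imwrite("pics/e.png",np.hstack([a[:, :390],cv2.resize(im[0:384],(410,500))]))
E
```

```text
clock: 12.68
tcp_pos: [0.4794, 0.055, 0.0985]
orientation: [-2.274, -2.168, 0.0]
contact_force: [-0.6, -0.3, -0.2]
grip_width: 0.0554
gripper_force: 0.0
clock: 13.68
tcp_pos: [0.4794, -0.0044, 0.249]
orientation: [-2.273, -2.168, -0.001]
contact_force: [-0.1, 0.7, -0.2]
grip_width: 0.0556
gripper_force: 0.0
[252.9686279  129.46158874]
```

View pics/e.png

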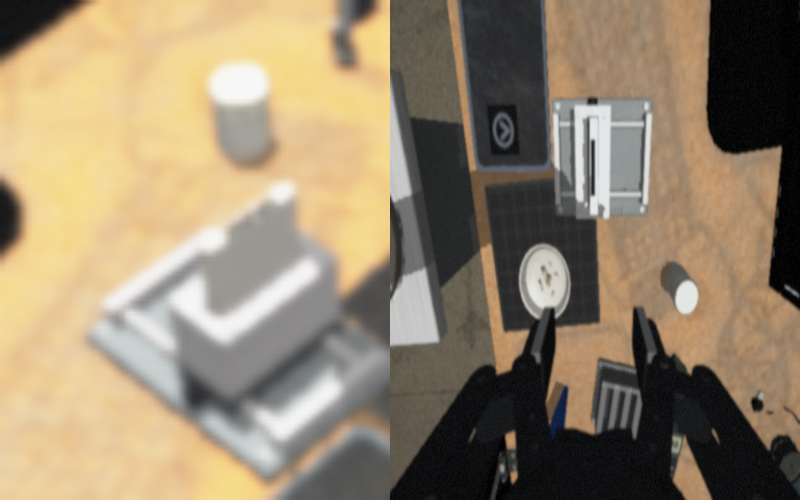

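The drive stands upright in the receiver, at about (250,245) in the left panel and (592,163) in the right, seated with about 50 mm showing. The fingers are clear and the bystanders have not moved. Handing in.

```bash
python3 -c "
from bench import r
print(r.hand_in())"
```

```text
the job is handed in; nothing more can be done
None
```

The drive is in the tester, upright and seated on the slot floor with the flap pushed open, and it has been released. The job was handed in at about 14 s; the judge returned no verdict.

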